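# Unload the finished carrier from the locked sampler

### The arm

A 7-joint arm with a two-finger parallel gripper is mounted at the origin on the work surface. World frame = base frame: x ahead of the robot, y to its left, z up, the work surface at z = 0. Lengths are in m, angles in rad, forces in N, time in s.
With the tool pointing down it reaches from about 0.4 to 0.85 m from the base axis. Payload 10.4 kg.
Tool frame: the origin (TCP) lies between the finger pads; the fingertips stand ahead of it and the grasp point (between the pads) lies 5 mm behind it (manip.tip_extent is the z of the fingertips in the tool frame, in m); z points along the fingers, y is the line along which they close (so a half turn about z gives the same grasp; the last joint's range is limited). The gripper opens to 85 mm and grips with 20 to 120 N. Pads are 22 mm wide; open, the fingers measure 114 mm over their backs; the gripper's body (76 mm by 85 mm) begins 54 mm behind the grasp point. The pads swing forward as they close: fully open they stand 13 mm farther back than shut.
Start: joints at [1.089, 0.332, -0.065, 1.46, 0.022, 1.35, -0.088], TCP at [0.277, -0.56, 0.245] pointing down, gripper open.
Joint ranges: [-2.6, 2.6], [-0.5, 2.12], [-1.47, 1.34], [0.16, 2.42], [-1.27, 4.41], [0.06, 2.06], [-2.6, 2.6]. Speed limits (rad/s): [2.22, 2.22, 2.79, 2.79, 3.14, 3.14, 3.14].

### API

Orientations are given as a unit quaternion [x, y, z, w].
In Python, from workcell import status, viewer, manip gives the robot as it stands.
- The arm moves only by the tool play_rows, never from a script. Its argument "plan" is one flat list of numbers, 7 for each row, row after row: the turn, a rotation vector about the tool's x, y, z in degrees, then the shift along the tool's x, y, z in m, then the opening, from 0 (shut) to 1 (fully open). In form: [ax, ay, az, dx, dy, dz, grip, ax, ay, az, dx, dy, dz, grip, ...]. A call has 1 to 20 rows; each row is the pose to reach, as a shift and turn from the pose commanded when the call began, along the tool's axes at that moment; what a row does not reach only later rows make up. A row lasts 1/8 s, in which the tool goes at most 62.5 mm and 10.7 degrees, less where a joint would pass 70% of its speed; a pose out of reach is approached as far as the arm can. A call with a gripper value outside its range is refused whole. The fingers move at their own pace and stop on an object; "squeeze" is the grip in N (left out, the last holds). Time passes only in rows, so rows that repeat a pose let the fingers close. It gives the time, the measured TCP pose, the force, the opening and the grip force at its end, in the units of the state.
- status.get_obs(): the state, without advancing time (a new reading comes with each control period).
- viewer.camera(name): name is "scene" or "top"; returns the picture (384x512x3 uint8, red, green, blue); there is no depth.
- viewer.camera_model(name): a dict with "fx", "fy", "cx", "cy" (pixels), "D" ([k1, k2, p1, p2, k3] as OpenCV has them; the pictures are not rectified), "R" (3x3) and "t" (3): a world point X has camera coordinates R X + t. Camera axes: x right, y down, z forward; pixel columns grow to the right and rows downward; lengths in m; the calibration is good to about 2 mm. A picture is of the moment at which its call begins. camera_model takes no time and is no camera call.
- manip.hand_in(): hands the job in; it is judged then, once.
The state is a dict: "clock": time; "joint_pos": joint angles; "joint_velocities": joint speeds; "tau": joint torques, N m; "position": TCP position; "ee_rot": TCP orientation; "ft_force": force on the tool from outside, world axes, zero at the start; "torque": the same for the moment, N m; "grip_width": opening from 0.0 (shut) to 1.0 (fully open); "grasp_force": force on a finger pad.
Only numpy, scipy, OpenCV 4.12 (cv2) and the standard library are available. Lean on these libraries where they do the work, as an engineer would, in place of code of your own. Each camera call takes 0.05 s, during which the arm holds its last target. There are 200 camera calls.

### The job

Unload the finished (blue) sample carrier: turn both quarter-turn fasteners on the sampler's hatch clockwise to unlocked, then swing the hatch up until it stands open, about upright. Slide the blue carrier by its tongue off the top of the stack, sideways onto the unloading ledge, leaving the two carriers under it in place, and let go of it there; then take it again by its two long edges and set it down in the orange-cheeked nest, flat, its tongue between the cheeks. Do not let it fall or fling it, leave the hatch open and unlocked, and do not disturb the glassware and other things on the bench.

Things in the scene. Friction and masses are not known exactly. Their poses are not given: they have to be found in the camera images.
- sampler: white housing fixed to the bench, 250 (x) x 150 (y) x 100 mm high; origin at the centre of its underside. Its grey hatch hinges along x at its +y side; an aluminium ledge stands out from its -y side (36 mm wide, y -52 to -167 mm, top 71 mm up). Inside, 3 paddle-shaped carriers are stacked, bodies centred at x 0, y +20 mm, tongues to -y; only a flange of the shut hatch bars the way to the ledge
- cam_a_grip (a point): orange wing of a quarter-turn fastener on the hatch, at its end towards the sampler's -x: 40 mm long, 10 wide, 18 tall, on a steel disc 32 mm wide, 6 mm high. The point is the wing's centre, 9 mm below its top; x runs along the wing, z is the turning axis (up while the hatch is shut)
- cam_a (a joint): fastener a, rad: 0 = locked (wing along the sampler's x), grows clockwise seen from above, 1.571 = unlocked, at its stop (wing along the sampler's y). Starts between 0 and 0.3; turns with about 0.05 N m, stays where left; its latch frees the hatch from about 1.1
- cam_b_grip (a point): the same wing on the other fastener, at the end towards the sampler's +x, 180 mm from the first
- cam_b (a joint): fastener b, as cam_a (clockwise seen from above unlocks it too)
- hatch_handle (a point): middle of the hatch's black round handle bar, 12 mm thick, 90 mm long along the sampler's x, its axis 35 mm above the hatch's top face, 15 mm from the edge on the ledge side. With the hatch shut it lies 135 mm towards the sampler's -y from the hinge line and 41 mm above it; axes turn with the hatch (y towards the hinge, z out of its top face)
- hatch_hinge (a point): middle of the hatch's hinge line, 100 mm above the bench at the sampler's +y side; axes as the sampler, hinge along x
- hatch (a joint): hatch angle, rad: 0 = shut, 1.57 = upright, 1.75 = stop. The handle side rises and swings over towards the sampler's +y. Panel 250 x 150 x 6 mm, 0.4 kg; stiff hinge (up to 0.75 N m to raise), stays at any angle where left
- carrier_center (a point): top, blue carrier: a paddle 14 mm thick, about 160 g, body 64 mm (x) by 70 mm (y) with a tongue 22 mm wide (x) from y = -35 to -69 mm. The point is the body's centre, half-way up. It starts on the stack, underside 73 mm above the bench; guides as high as the stack, 2 mm beside the body's long edges, keep fingers off them there, but the tongue is free on both sides
- carrier_mid_center (a point): middle carrier (bare aluminium, same shape, the point likewise); the blue one lies on it, tongue over tongue; stops keep it from following
- carrier_low_center (a point): lowest carrier (bare aluminium, same shape, the point likewise)
- ledge_spot (a point): point on top of the ledge over which the carrier's body is centred when slid out, tongue still to the sampler's -y; axes as the sampler. The ledge is 2 mm lower than the carrier's underside on the stack, and narrower (36 mm) than its body, so fingers can reach down past the body's two long edges there
- nest_seat (a point): where the underside centre of the carrier's body belongs in the nest (fixed on the bench): a grey pedestal 40 mm wide (x), top 32 mm above the bench, an orange end wall at +y and two orange cheeks at -y, 15 mm either side of the middle, for the tongue to lie between. Walls rise 14 mm above the seat, 4 mm play; open at both x edges, with 22 mm depth for fingers. x across, tongue to -y, z up
- amber_jar: bystander: small amber glass jar with a black cap, 40 mm wide, 50 mm tall; origin at the underside's centre
- beaker: bystander: open glass beaker, 70 mm wide, 90 mm tall; origin at the underside's centre
- wash_bottle: bystander: white plastic bottle with a red cap, 64 mm wide, 160 mm tall; origin at the underside's centre
- white_jar: bystander: white jar with a blue cap, 70 mm wide, 80 mm tall; origin at the underside's centre
- screwdriver: bystander: screwdriver lying flat on the bench; origin at the underside (middle)
- vial: bystander: small clear vial with a green cap, 30 mm wide, 50 mm tall; origin at the underside's centre
- dish: bystander: shallow glass dish, 90 mm wide, 16 mm tall; origin at the underside's centre
Mind the look-alikes: they are no part of the job. Of the things shaped like the part that bears nest_seat, the grey one is meant.

How it is judged:
On the way, in this order (a step that is already met when the one before it is completed fails the run):
1. both fasteners are turned to unlocked (beyond 1.2 rad) (value of joint each of cam_a, cam_b above 1.2 rad), for 0.2 s.
2. the hatch stands open (beyond 1.3 rad) (value of joint hatch above 1.3 rad), for 0.2 s.
3. the blue carrier lies flat on the ledge, its body's centre within 25 mm of the ledge point, let go and at rest (y of carrier_center in the frame of ledge_spot between -0.025 and 0.025 m and x of carrier_center in the frame of ledge_spot between -0.025 and 0.025 m and z of carrier_center in the frame of ledge_spot between 0.003 and 0.012 m and angle between carrier_center's own z axis and vertical below 0.1 rad and contact force between carrier and the fingers below 0.1 N and linear speed of carrier below 0.03 m/s), for 0.2 s.
At the end, for the whole second after the job is handed in: Fasteners beyond 1.2 rad, hatch beyond 1.3 rad; blue carrier in the nest within 8 mm of the seat point and 4 mm of its height, level to 0.08 rad, turned within 0.15 rad, let go and at rest; the lower carriers within 8 mm of their start (all of step 1 and value of joint hatch above 1.3 rad and horizontal distance between carrier_center and nest_seat below 0.008 m and z of carrier_center in the frame of nest_seat between 0.003 and 0.011 m and angle between carrier_center's own z axis and vertical below 0.08 rad and angle between the y axis of carrier_center and the y axis of nest_seat, either way round below 0.15 rad and contact force between carrier and the fingers below 0.1 N and linear speed of carrier below 0.03 m/s and distance of each of carrier_mid_center, carrier_low_center from where it was at the start of the episode below 0.008 m); the robot touches nothing.
It fails at once if the blue carrier falls or is flung, loose from the fingers, faster than 0.6 m/s (linear speed of carrier above 0.6 m/s and contact force between carrier and the fingers below 0.1 N).
It fails at once if a lower carrier is moved by more than 12 mm (distance of any of carrier_mid_center, carrier_low_center from where it was at the start of the episode above 0.012 m).
It fails at once if a bystander is moved by more than 30 mm (distance of any of amber_jar, beaker, wash_bottle, white_jar, screwdriver, vial, dish from where it was at the start of the episode above 0.03 m).
It also fails if it takes over 72 s, if anything falls off the work surface, if the arm or the gripper's body presses on something with over 40 N, if the wrist force passes 120 N, or if a joint passes its speed limit or range.

## Working session

There is one attempt and no reset: what is moved stays moved. The work goes in short steps, Python scripts to look and compute and a tool call to move; the robot and the scene stay as the last step left them, time stands still between calls to the robot, and variables do not carry over. Pictures are saved under pics/ and viewed, at most 10 in all, crops included, and the job is handed in when it is done.

Besides the shell and the picture viewer there is one more tool, called after "Emit:" in YAML: its name, and indented under it one key for each argument. play_rows: Moves the arm, as the interface text tells. Its arguments: {"type":"object","properties":{"plan":{"type":"array","items":{"type":"number"}},"squeeze":{"type":"number"}},"required":["plan"]}

```bash
mkdir -p pics
cat > h.py <<'E'
import numpy as np,cv2
from workcell import status,viewer,manip
from scipy.spatial.transform import Rotation as Rn
def cam(n):
    m=viewer.camera_model(n);K=np.array([[m['fx'],0,m['cx']],[0,m['fy'],m['cy']],[0,0,1.]])
    return K,np.array(m['D'],float),np.array(m['R'],float),np.array(m['t'],float)
def ray(n,uv):
    K,D,R,t=cam(n);p=cv2.undistortPoints(np.array(uv,float).reshape(-1,1,2),K,D).reshape(-1,2)
    d=np.c_[p,np.ones(len(p))]@R;return -R.T@t,d
def onz(n,uv,z):
    c,d=ray(n,uv);return c+d*((z-c[2])/d[:,2])[:,None]
def proj(n,X):
    K,D,R,t=cam(n);return cv2.projectPoints(np.array(X,float).reshape(-1,1,3),cv2.Rodrigues(R)[0],t,K,D)[0].reshape(-1,2)
def grab(n,f):
    im=viewer.camera(n)[:,:,::-1].copy();cv2.imwrite(f,im);return im
E
python3 - <<'E'
from h import *
a=grab('top','pics/top0.png');b=grab('scene','pics/scene0.png')
cv2.imwrite('pics/top0b.png',cv2.resize(a,(800,600),interpolation=cv2.INTER_CUBIC))
cv2.imwrite('pics/scene0b.png',cv2.resize(b,(800,600),interpolation=cv2.INTER_CUBIC))
for n in('top','scene'):
    K,D,R,t=cam(n);print(n,K[0,0],D,(-R.T@t).round(3),R.round(2).tolist())
print(status.get_obs(),manip.tip_extent)
E
```

```text
top 380.9953304632247 [-0.11451513  0.          0.          0.          0.        ] [0.247 0.014 1.266] [[-0.03, -1.0, -0.01], [-0.99, 0.03, -0.15], [0.15, 0.01, -0.99]]
scene 376.0884748603453 [0.01144183 0.         0.         0.         0.        ] [ 0.917 -0.443  0.872] [[0.69, 0.72, -0.0], [0.53, -0.52, -0.67], [-0.48, 0.46, -0.74]]
{'clock': 0.1, 'joint_pos': array([ 1.08939944,  0.33283776, -0.06470077,  1.46085636,  0.02158379,
        1.34992435, -0.08847591]), 'joint_velocities': array([ 0.00050654, -0.00203336,  0.00157084, -0.00039695,  0.00123345,
        0.0009717 ,  0.00128913]), 'tau': array([ 2.34367617e-03, -6.26741052e+01,  4.98744892e-02, -3.92432821e+01,
        1.63539487e-02,  6.94107934e-03,  6.69222732e-05]), 'position': array([ 0.27665114, -0.5600719 ,  0.24457779]), 'ee_rot': array([ 9.73798545e-01,  2.27411412e-01, -1.72951613e-04, -6.42709033e-04]), 'ft_force': array([-0.93620171,  0.19545549, -0.39611612]), 'torque': array([-0.05018488,  0.02793253,  0.0654747 ]), 'grasp_force': 0.0, 'grip_width': 1.0036372755968181} 0.014
```

View pics/top0b.png

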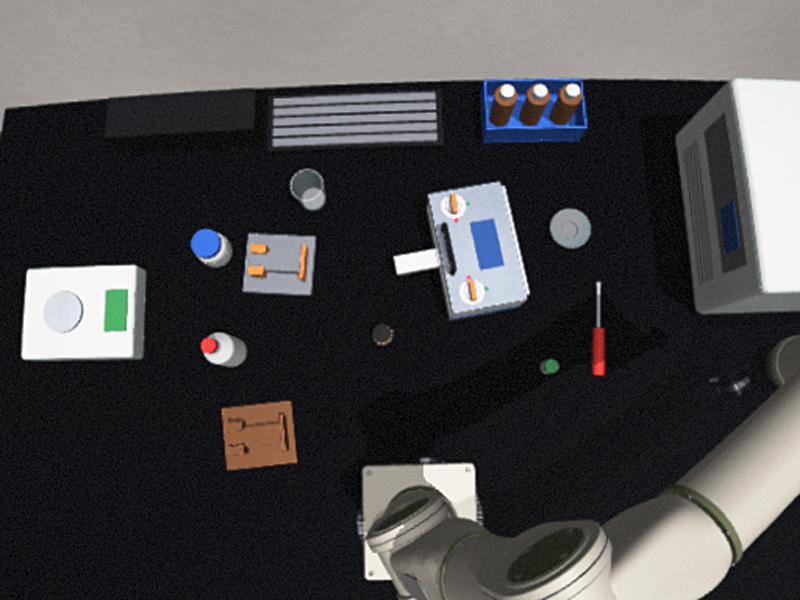

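View pics/scene0b.png

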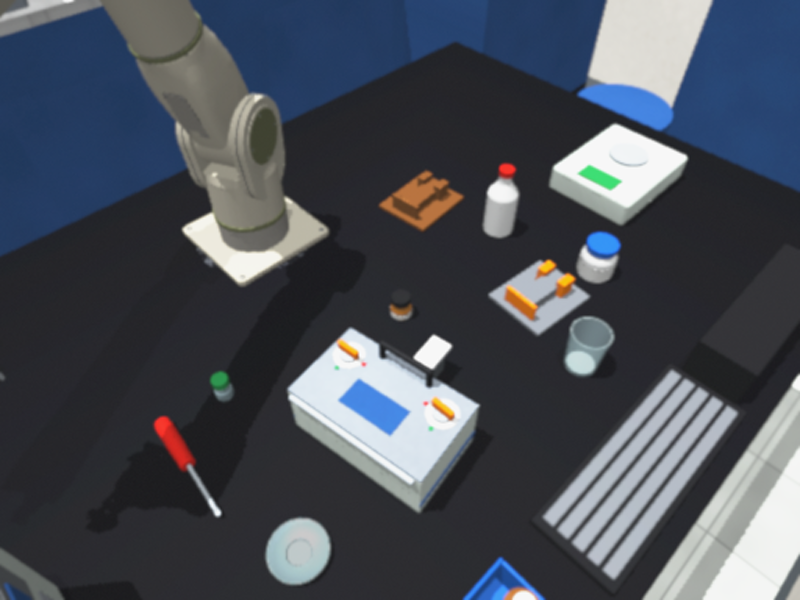

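The top view shows the sampler at about (478,250), with orange wings at (453,205) and (472,290) and its ledge to the left at (417,262). The grey, orange-cheeked nest is at (280,263). Its look-alike is the all-brown one at (260,437), and the white boxes at (85,312) and (745,200) are unrelated. I choose the grey base with orange walls.

Run:
```python
from h import *
for n in('top','scene'):
    im=cv2.imread(f'pics/{n}0.png');h=cv2.cvtColor(im,cv2.COLOR_BGR2HSV)
    m=cv2.inRange(h,(8,150,150),(22,255,255))
    k,l,s,c=cv2.connectedComponentsWithStats(m)
    for i in range(1,k):
        if s[i,4]<15: continue
        r=cv2.minAreaRect(np.argwhere(l==i)[:,::-1].astype(np.float32))
        print(n,c[i].round(1),s[i,4],[np.round(x,1) for x in r], 'z.121',onz(n,[c[i]],.121)[0].round(4),'z.041',onz(n,[c[i]],.041)[0].round(4))
a=cv2.imread('pics/top0.png')
c1=cv2.resize(a[105:215,225:345],(600,550),interpolation=cv2.INTER_CUBIC)
c2=cv2.resize(a[140:195,150:210],(200,183),interpolation=cv2.INTER_CUBIC)
o=np.zeros((550,800,3),np.uint8);o[:,:600]=c1;o[:183,600:]=c2
cv2.imwrite('pics/crop1.png',o)
```

```text
top [322.4  62.6] 43 [array([322.8,  62.1]), array([13. ,  8.5]), np.float64(21.8)] z.121 [ 0.8647 -0.2033  0.121 ] z.041 [ 0.9079 -0.2185  0.041 ]
top [343.3  62.6] 39 [array([343.6,  62. ]), array([12.6,  8.5]), np.float64(21.8)] z.121 [ 0.8636 -0.2722  0.121 ] z.041 [ 0.9067 -0.2922  0.041 ]
top [364.2  62.2] 36 [array([364.3,  61.6]), array([12.6,  8. ]), np.float64(21.8)] z.121 [ 0.8642 -0.3421  0.121 ] z.041 [ 0.9074 -0.367   0.041 ]
top [290.  129.8] 28 [array([290. , 129.5]), array([11.,  2.]), np.float64(90.0)] z.121 [ 0.6361 -0.0866  0.121 ] z.041 [ 0.6633 -0.0936  0.041 ]
top [165. 159.] 45 [array([165., 159.]), array([4., 8.]), np.float64(90.0)] z.121 [0.5539 0.3066 0.121 ] z.041 [0.5754 0.327  0.041 ]
top [193.4 167.4] 55 [array([193.4, 167.5]), array([ 2.5, 21. ]), np.float64(4.4)] z.121 [0.5239 0.2168 0.121 ] z.041 [0.5433 0.231  0.041 ]
top [163.7 173. ] 46 [array([163.5, 173. ]), array([4., 9.]), np.float64(90.0)] z.121 [0.5094 0.31   0.121 ] z.041 [0.5277 0.3307 0.041 ]
top [302.  185.4] 29 [array([302.1, 185.5]), array([11.2,  2.4]), np.float64(78.7)] z.121 [ 0.457
[... 661 characters left out ...]
.8, 181.9]), array([ 8.5, 15.2]), np.float64(26.6)] z.121 [0.6138 0.2466 0.121 ] z.041 [0.5815 0.32   0.041 ]
scene [333.  193.4] 175 [array([332.8, 193.2]), array([23.6,  8.2]), np.float64(36.9)] z.121 [0.5856 0.1605 0.121 ] z.041 [0.5504 0.2247 0.041 ]
scene [222.5 223.5] 44 [array([222.4, 223.1]), array([14.8,  3.8]), np.float64(35.5)] z.121 [ 0.4567 -0.1143  0.121 ] z.041 [ 0.4077 -0.0793  0.041 ]
scene [283.1 261.6] 53 [array([283., 261.]), array([15.6,  4.4]), np.float64(38.7)] z.121 [ 0.6352 -0.0855  0.121 ] z.041 [ 0.6052 -0.0474  0.041 ]
scene [327.1 380.1] 17 [array([327.3, 379.8]), array([2. , 9.1]), np.float64(39.8)] z.121 [ 0.8616 -0.2094  0.121 ] z.041 [ 0.8557 -0.1845  0.041 ]
```

View pics/crop1.png

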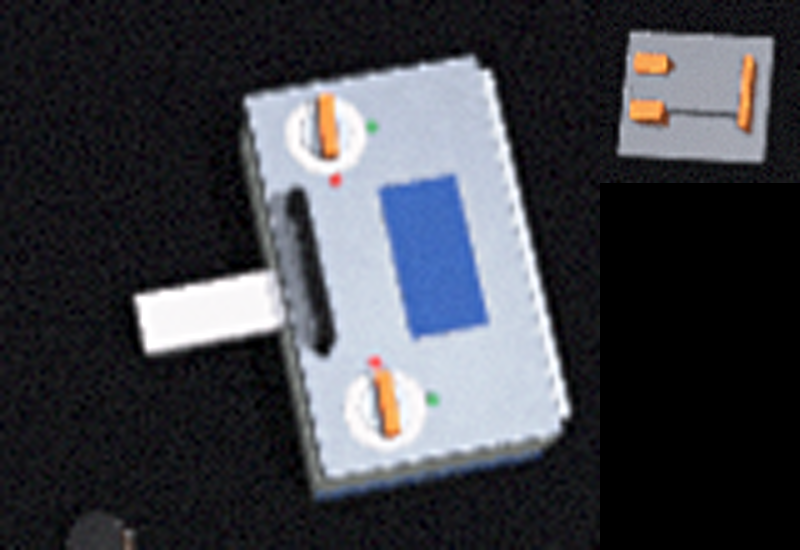

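The crop confirms the choice. Wing a is at crop (327,128) and wing b at (387,402), both nearly along the sampler's x. The handle is at (309,272) and the ledge points left at (210,310). The grey nest has its end wall to the right and its cheeks to the left.

Run:
```python
from h import *
np.set_printoptions(suppress=True,precision=4)
def masks(n,lo,hi,amin,f=4,roi=None):
    im=cv2.imread(f'pics/{n}0.png');im=cv2.resize(im,None,fx=f,fy=f,interpolation=cv2.INTER_CUBIC)
    m=cv2.inRange(cv2.cvtColor(im,cv2.COLOR_BGR2HSV),lo,hi)
    if roi: z=np.zeros_like(m);x0,y0,x1,y1=[v*f for v in roi];z[y0:y1,x0:x1]=m[y0:y1,x0:x1];m=z
    out=[]
    for c in cv2.findContours(m,cv2.RETR_EXTERNAL,cv2.CHAIN_APPROX_NONE)[0]:
        if cv2.contourArea(c)>amin*f*f:
            r=cv2.minAreaRect(c);out.append((r,((cv2.boxPoints(r)+.5)/f-.5),c))
    return out
print('orange')
for n,roi in(('top',(150,110,310,200)),('scene',(200,160,380,280))):
    for r,b,c in masks(n,(8,130,120),(22,255,255),8,4,roi):
        z=.046 if (b[:,0].mean()<220 if n=='top' else b[:,1].mean()<200) else .130
        X=onz(n,b,z)[:,:2];print(n,b.mean(0),'z',z,X.mean(0),'edges',(X[1]-X[0])*1e3,(X[2]-X[1])*1e3)
print('plate')
for n,roi in(('top',(150,140,210,195)),('scene',(305,160,385,218))):
    for r,b,c in masks(n,(0,0,60),(179,255,255),300,4,roi):
        q=cv2.approxPolyDP(cv2.convexHull(c),12,True)[:,0]; q=(q+.5)/4-.5
        for z in(0.004,.010):
            X=onz(n,q,z)[:,:2];print(n,z,X.mean(0),X.tolist())
# ledge & handle, blue label
print('ledge')
for r,b,c in masks('top',(0,0,200),(179,40,255),80,4,(245,150,282,182)):
    print(onz('top',b,.071)[:,:2])
for n,roi,hi in(('top',(275,135,297,180),60),('scene',(238,210,282,250),45)):
    for r,b,c in masks(n,(0,0,0),(179,255,hi),20,4,roi):
        print(n,'handle',b.mean(0),onz(n,[b.mean(0)],.141)[0],np.array(r[1])/4)
```

```text
orange
top [301.9655 185.3816] z 0.13 [ 0.4561 -0.1147] edges [ 1.4462 -8.784 ] [-38.3685  -5.4047]
top [163.875 173.   ] z 0.046 [0.5265 0.3289] edges [ -1.1348 -33.6782] [-21.1418  -0.2604]
top [193.5901 167.7144] z 0.046 [0.5413 0.2296] edges [74.9579 -6.2235] [ -1.5583 -12.658 ]
top [165.125 158.625] z 0.046 [0.5754 0.3254] edges [ -1.2298 -33.882 ] [-18.8665  -0.2594]
top [289.9951 129.8877] z 0.13 [ 0.6327 -0.0858] edges [ 0.6746 -8.9628] [-39.4778  -1.9339]
scene [283.0995 260.982 ] z 0.13 [ 0.6372 -0.0886] edges [-1.9524 12.7903] [40.1581  0.3628]
scene [222.3012 222.9983] z 0.13 [ 0.4605 -0.1177] edges [-4.5127 12.4247] [43.8524  4.7245]
scene [255.6784 198.3889] z 0.046 [0.4091 0.0458] edges [-11.6726  14.0101] [29.261  19.9107]
scene [332.6595 193.3263] z 0.046 [0.5509 0.2205] edges [-8.3704 35.5445] [77.1731 -2.4478]
scene [360.7843 181.8942] z 0.046 [0.5815 0.3172] edges [-18.1518  65.1977] [28.193   1.5988]
scene [348.6875 171.6875] z 0.046 [0.5306 0.326 ] edges [-4.8459 56.0022] [25.7778 -7.4837]
plate
top 0.004 [0.5511 0.2904] [[0.6106608659053638, 0.21026009494796669
[... 1266 characters left out ...]
545], [0.6144054727996109, 0.4111497608823393], [0.5877315259393324, 0.3930221844459139], [0.5539905689630736, 0.40917490516975047], [0.5273367221987524, 0.4619378930921501]]
scene 0.01 [0.571 0.428] [[0.562125677755707, 0.4886401026049079], [0.6164932520209936, 0.4052481486263753], [0.5900036414404592, 0.3872458468640943], [0.5564958588990372, 0.4032869405961859], [0.5300262095082482, 0.45568529808152497]]
ledge
[[ 0.5422  0.0372]
 [ 0.5567 -0.0533]
 [ 0.5197 -0.0585]
 [ 0.5054  0.0315]]
top handle [278.25 175.25] [ 0.4871 -0.0434  0.141 ] [8.25 7.25]
top handle [276.25 150.75] [ 0.5636 -0.0401  0.141 ] [ 3.25 15.25]
top handle [286.573  159.0108] [ 0.5367 -0.0705  0.141 ] [32.898   3.9812]
```

```bash
cat >> h.py <<'E'
def tool(yaw,tilt=0,axis=None):
    """tool down, tool x at yaw deg; tilt deg about world axis"""
    y=np.radians(yaw);x=np.array([np.cos(y),np.sin(y),0]);z=np.array([0,0,-1.])
    R=Rn.from_matrix(np.c_[x,np.cross(z,x),z])
    return Rn.from_rotvec(np.radians(tilt)*np.array(axis))*R if axis is not None else R
def rel(p,R,p0=None,R0=None):
    o=status.get_obs()
    if p0 is None:p0=o['position']
    if R0 is None:R0=Rn.from_quat(o['ee_rot'])
    return np.r_[(R0.inv()*R).as_rotvec(degrees=True).round(2),R0.inv().apply(np.array(p)-p0).round(4)]
E
python3 - <<'E'
from h import *
print(rel([.457,-.115,.2],tool(186.5)))
E
```

```text
[-2.0000e-02 -1.1000e-01 -1.6021e+02  3.5880e-01 -3.1910e-01  4.5000e-02]
```

Emit:
play_rows:
  plan: [0, 0, -160, 0.359, -0.319, 0.045, 0.4, 0, 0, -160, 0.359, -0.319, 0.045, 0.4, 0, 0, -160, 0.359, -0.319, 0.045, 0.4, 0, 0, -160, 0.359, -0.319, 0.045, 0.4, 0, 0, -160, 0.359, -0.319, 0.045, 0.4, 0, 0, -160, 0.359, -0.319, 0.045, 0.4, 0, 0, -160, 0.359, -0.319, 0.045, 0.4, 0, 0, -160, 0.359, -0.319, 0.045, 0.4, 0, 0, -160, 0.359, -0.319, 0.045, 0.4, 0, 0, -160, 0.359, -0.319, 0.045, 0.4, 0, 0, -160, 0.359, -0.319, 0.045, 0.4, 0, 0, -160, 0.359, -0.319, 0.045, 0.4, 0, 0, -160, 0.359, -0.319, 0.045, 0.4, 0, 0, -160, 0.359, -0.319, 0.045, 0.4, 0, 0, -160, 0.359, -0.319, 0.045, 0.4, 0, 0, -160, 0.359, -0.319, 0.045, 0.4, 0, 0, -160, 0.359, -0.319, 0.045, 0.4, 0, 0, -160, 0.359, -0.319, 0.045, 0.4]
  squeeze: 30

```text
clock: 2.35
position: [0.4574, -0.1154, 0.2003]
ee_rot: [-0.054, 0.999, -0.0, -0.0]
ft_force: [-0.1, 0.6, 0.1]
grip_width: 0.401
grasp_force: 0.0
```

Emit:
play_rows:
  plan: [0, 0, 0, 0, 0, 0.05, 0.4, 0, 0, 0, 0, 0, 0.071, 0.4, 0, 0, 0, 0, 0, 0.071, 0.4, 0, 0, 0, 0, 0, 0.071, 0, 0, 0, 0, 0, 0, 0.071, 0, 0, 0, 0, 0, 0, 0.071, 0, 0, 0, 0, 0, 0, 0.071, 0]
  squeeze: 30

```text
clock: 3.22
position: [0.4582, -0.1155, 0.1306]
ee_rot: [-0.055, 0.998, -0.001, 0.001]
ft_force: [-1.7, 0.4, 7.0]
grip_width: 0.106
grasp_force: 34.8
```

Emit:
play_rows:
  plan: [0, 0, 10, 0, 0, -0.002, 0, 0, 0, 20, 0, 0, -0.002, 0, 0, 0, 30, 0, 0, -0.002, 0, 0, 0, 40, 0, 0, -0.002, 0, 0, 0, 50, 0, 0, -0.002, 0, 0, 0, 60, 0, 0, -0.002, 0, 0, 0, 70, 0, 0, -0.002, 0, 0, 0, 80, 0, 0, -0.002, 0, 0, 0, 87, 0, 0, -0.002, 0, 0, 0, 87, 0, 0, -0.002, 0, 0, 0, 87, 0, 0, -0.002, 0]

```text
clock: 4.6
position: [0.4577, -0.1163, 0.1317]
ee_rot: [0.647, 0.763, -0.0, 0.001]
ft_force: [2.7, -4.8, -2.9]
grip_width: 0.104
grasp_force: 33.6
```

Run:
```python
from h import *
o=status.get_obs();print(o['torque'],o['ft_force'],o['joint_pos'].round(2),Rn.from_quat(o['ee_rot']).as_matrix()[:,0])
```

```text
[-1.00178891 -0.37770363 -0.0562727 ] [ 2.67674834 -4.77634537 -2.89617378] [ 0.6   0.13 -0.48  1.97  0.07  1.06  0.26] [-0.1638725   0.98648055 -0.00138561]
```

Emit:
play_rows:
  plan: [0, 0, 0, 0, 0, 0, 0.4, 0, 0, 0, 0, 0, 0, 0.4, 0, 0, 0, 0, 0, -0.05, 0.4, 0, 0, -10, 0, 0.05, -0.07, 0.4, 0, 0, -82, 0, 0.18, -0.07, 0.4, 0, 0, -82, 0, 0.18, -0.07, 0.4, 0, 0, -82, 0, 0.18, -0.07, 0.4, 0, 0, -82, 0, 0.18, -0.07, 0.4, 0, 0, -82, 0, 0.18, -0.07, 0.4, 0, 0, -82, 0, 0.18, -0.07, 0.4, 0, 0, -82, 0, 0.18, -0.07, 0.4, 0, 0, -82, 0, 0.18, -0.07, 0.4, 0, 0, -82, 0, 0.18, -0.07, 0.4, 0, 0, -82, 0, 0.18, -0.07, 0.4]

```text
clock: 6.35
position: [0.6351, -0.0862, 0.2014]
ee_rot: [-0.011, 1.0, -0.0, 0.0]
ft_force: [0.1, -0.3, 0.3]
grip_width: 0.399
grasp_force: 0.0
```

Run:
```python
from h import *
print(rel([.6357,-.086,.131],tool(181.5)))
```

```text
[-1.00e-02  1.00e-02 -2.90e-01 -6.00e-04  2.00e-04  7.04e-02]
```

Emit:
play_rows:
  plan: [0, 0, 0, 0, 0, 0.05, 0.4, 0, 0, 0, 0, 0, 0.07, 0.4, 0, 0, 0, 0, 0, 0.07, 0.4, 0, 0, 0, 0, 0, 0.07, 0, 0, 0, 0, 0, 0, 0.07, 0, 0, 0, 0, 0, 0, 0.07, 0, 0, 0, 0, 0, 0, 0.07, 0, 0, 0, 10, 0, 0, 0.07, 0, 0, 0, 20, 0, 0, 0.07, 0, 0, 0, 30, 0, 0, 0.07, 0, 0, 0, 40, 0, 0, 0.07, 0, 0, 0, 50, 0, 0, 0.07, 0, 0, 0, 60, 0, 0, 0.07, 0, 0, 0, 70, 0, 0, 0.07, 0, 0, 0, 80, 0, 0, 0.07, 0, 0, 0, 82, 0, 0, 0.07, 0, 0, 0, 82, 0, 0, 0.07, 0, 0, 0, 82, 0, 0, 0.07, 0]

```text
clock: 8.6
position: [0.6354, -0.0871, 0.1323]
ee_rot: [0.647, 0.763, -0.0, 0.001]
ft_force: [-0.6, -3.4, 6.9]
grip_width: 0.103
grasp_force: 35.6
```

Emit:
play_rows:
  plan: [0, 0, 0, 0, 0, 0, 0.4, 0, 0, 0, 0, 0, 0, 0.4, 0, 0, 0, 0, 0, -0.05, 0.4, 0, 0, 10, 0, 0, -0.07, 0.4, 0, 0, 90, 0.0316, -0.0947, -0.07, 0.4, 0, 0, 90, 0.0316, -0.0947, -0.07, 0.4, 0, 0, 90, 0.0316, -0.0947, -0.07, 0.4, 0, 0, 90, 0.0316, -0.0947, -0.07, 0.4, 0, 0, 90, 0.0316, -0.0947, -0.07, 0.4, 0, 0, 90, 0.0316, -0.0947, -0.07, 0.4, 0, 0, 90, 0.0316, -0.0947, -0.07, 0.4, 0, 0, 90, 0.0316, -0.0947, -0.07, 0.4, 0, 0, 90, 0.0316, -0.0947, -0.07, 0.4, 0, 0, 90, 0.0316, -0.0947, -0.07, 0.4]

```text
clock: 10.35
position: [0.5364, -0.0702, 0.2011]
ee_rot: [0.997, 0.082, -0.0, -0.0]
ft_force: [0.4, -0.4, -0.3]
grip_width: 0.401
grasp_force: 0.0
```

Run:
```python
from h import *
print(rel([.5367,-.0705,.138],tool(9.3)), status.get_obs()['joint_pos'].round(2))
a=grab('top','pics/top1.png');b=grab('scene','pics/scene1.png')
A=cv2.resize(a[100:220,225:325],(400,480));B=cv2.resize(b[180:300,190:290],(400,480))
cv2.imwrite('pics/c2.png',np.hstack([A,B]))
```

```text
[-0.01    0.02    0.14    0.0003  0.0003  0.0631] [ 0.29  0.19 -0.28  1.73  0.06  1.22 -1.4 ]
```

View pics/c2.png

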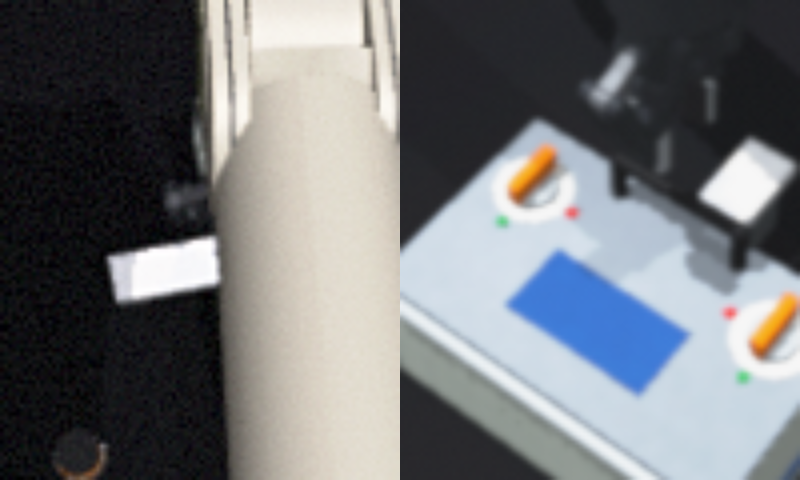

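In the right half, both orange wings, at (533,172) and (775,325), now point along the sampler's y, so both are unlocked. The gripper hovers above the handle at (680,200).

Emit:
play_rows:
  plan: [0, 0, 0, 0, 0, 0.04, 0.4, 0, 0, 0, 0, 0, 0.063, 0.4, 0, 0, 0, 0, 0, 0.063, 0.4, 0, 0, 0, 0, 0, 0.063, 0, 0, 0, 0, 0, 0, 0.063, 0, 0, 0, 0, 0, 0, 0.063, 0, 0, 0, 0, 0, 0, 0.063, 0]
  squeeze: 40

```text
clock: 11.32
position: [0.5374, -0.072, 0.1397]
ee_rot: [0.997, 0.08, 0.001, 0.001]
ft_force: [2.1, -4.6, -2.2]
grip_width: 0.12
grasp_force: 39.0
```

Run:
```python
from h import *
# base: TCP = bar + s*toolz
s=.003
def tcp(th,al):
    th,al=np.radians([th,al]);y=-.135*np.cos(th)+.041*np.sin(th);z=.135*np.sin(th)+.041*np.cos(th)
    return np.array([y-s*np.sin(al), z-s*np.cos(al)])
p0=tcp(0,0);row=[]
for th in list(range(5,90,5))+[88,88,88]:
    al=th/3;d=tcp(th,al)-p0;row+=[round(al),0,0,0,round(d[0],3),round(-d[1],3),0]
print(row)
```

```text
[2, 0, 0, 0, np.float64(0.004), np.float64(-0.012), 0, 3, 0, 0, 0, np.float64(0.009), np.float64(-0.023), 0, 5, 0, 0, 0, np.float64(0.015), np.float64(-0.034), 0, 7, 0, 0, 0, np.float64(0.022), np.float64(-0.044), 0, 8, 0, 0, 0, np.float64(0.03), np.float64(-0.053), 0, 10, 0, 0, 0, np.float64(0.038), np.float64(-0.062), 0, 12, 0, 0, 0, np.float64(0.047), np.float64(-0.07), 0, 13, 0, 0, 0, np.float64(0.057), np.float64(-0.077), 0, 15, 0, 0, 0, np.float64(0.068), np.float64(-0.084), 0, 17, 0, 0, 0, np.float64(0.079), np.float64(-0.089), 0, 18, 0, 0, 0, np.float64(0.09), np.float64(-0.093), 0, 20, 0, 0, 0, np.float64(0.102), np.float64(-0.097), 0, 22, 0, 0, 0, np.float64(0.114), np.float64(-0.099), 0, 23, 0, 0, 0, np.float64(0.126), np.float64(-0.1), 0, 25, 0, 0, 0, np.float64(0.138), np.float64(-0.1), 0, 27, 0, 0, 0, np.float64(0.151), np.float64(-0.099), 0, 28, 0, 0, 0, np.float64(0.163), np.float64(-0.097), 0, 29, 0, 0, 0, np.float64(0.17), np.float64(-0.096), 0, 29, 0, 0, 0, np.float64(0.17), np.float64(-0.096), 0, 29, 0, 0, 0, np.float64(0.17), np.float64(-0.096), 0]
```

Emit:
play_rows:
  plan: [2, 0, 0, 0, 0.004, -0.012, 0, 3, 0, 0, 0, 0.009, -0.023, 0, 5, 0, 0, 0, 0.015, -0.034, 0, 7, 0, 0, 0, 0.022, -0.044, 0, 8, 0, 0, 0, 0.03, -0.053, 0, 10, 0, 0, 0, 0.038, -0.062, 0, 12, 0, 0, 0, 0.047, -0.07, 0, 13, 0, 0, 0, 0.057, -0.077, 0, 15, 0, 0, 0, 0.068, -0.084, 0]

```text
clock: 12.45
position: [0.5478, -0.1357, 0.2233]
ee_rot: [0.988, 0.082, -0.01, -0.132]
ft_force: [3.2, 6.4, -6.5]
grip_width: 0.119
grasp_force: 39.2
```

Run:
```python
import numpy as np
Y=[.079,.09,.102,.114,.126,.138,.151,.163,.17];Z=[-.089,-.093,-.097,-.099,-.1,-.1,-.099,-.097,-.096];A=[17,18,20,22,23,25,27,28,29]
c,s=np.cos(np.radians(15)),np.sin(np.radians(15))
for y,z,a in zip(Y,Z,A):
    y-=.068;z+=.084;print([a-15,0,0,0,round(y*c+z*s,3),round(-y*s+z*c,3),0])
```

```text
[2, 0, 0, 0, np.float64(0.009), np.float64(-0.008), 0]
[3, 0, 0, 0, np.float64(0.019), np.float64(-0.014), 0]
[5, 0, 0, 0, np.float64(0.029), np.float64(-0.021), 0]
[7, 0, 0, 0, np.float64(0.041), np.float64(-0.026), 0]
[8, 0, 0, 0, np.float64(0.052), np.float64(-0.03), 0]
[10, 0, 0, 0, np.float64(0.063), np.float64(-0.034), 0]
[12, 0, 0, 0, np.float64(0.076), np.float64(-0.036), 0]
[13, 0, 0, 0, np.float64(0.088), np.float64(-0.037), 0]
[14, 0, 0, 0, np.float64(0.095), np.float64(-0.038), 0]
```

Emit:
play_rows:
  plan: [2, 0, 0, 0, 0.009, -0.008, 0, 3, 0, 0, 0, 0.019, -0.014, 0, 5, 0, 0, 0, 0.029, -0.021, 0, 7, 0, 0, 0, 0.041, -0.026, 0, 8, 0, 0, 0, 0.052, -0.03, 0, 10, 0, 0, 0, 0.063, -0.034, 0, 12, 0, 0, 0, 0.076, -0.036, 0, 13, 0, 0, 0, 0.088, -0.037, 0, 14, 0, 0, 0, 0.095, -0.038, 0, 14, 0, 0, 0, 0.095, -0.038, 0, 14, 0, 0, 0, 0.095, -0.038, 0]

```text
clock: 13.82
position: [0.565, -0.2392, 0.2387]
ee_rot: [0.965, 0.079, -0.017, -0.248]
ft_force: [0.4, -4.2, 16.0]
grip_width: 0.118
grasp_force: 42.0
```

Run:
```python
from h import *
o=status.get_obs();p=o['position']-.004*Rn.from_quat(o['ee_rot']).as_matrix()[:,2]
O=np.array([.551,-.1285]);ey=np.array([.16,-.987])
y=(p[:2]-O)@ey-.075;z=p[2]-.1;print(y,z,np.hypot(y,z),'theta',np.arctan2(z,-y)-np.arctan2(.041,.135),o['joint_pos'].round(2))
```

```text
0.03845033152395254 0.1422239628471524 0.147329846271046 theta 1.5399836815444086 [ 0.65  0.55 -0.18  1.26 -0.31  1.65 -0.91]
```

Emit:
play_rows:
  plan: [0, 0, 0, 0, 0, 0, 0.25, 0, 0, 0, 0, 0, 0, 0.25, 0, 0, 0, 0, 0, 0, 0.25, 0, 0, 0, 0, 0, -0.02, 0.25, 0, 0, 0, 0, 0, -0.05, 0.25, 0, 0, 0, 0, 0, -0.1, 0.25, 0, 0, 0, 0, 0, -0.1, 0.25]

```text
clock: 14.7
position: [0.5722, -0.2878, 0.3248]
ee_rot: [0.966, 0.078, -0.018, -0.248]
ft_force: [0.0, -0.8, -1.1]
grip_width: 0.249
grasp_force: 0.0
```

Run:
```python
from h import *
a=grab('top','pics/top2.png');b=grab('scene','pics/scene2.png')
A=cv2.resize(a[90:210,225:325],(400,480));B=cv2.resize(b[150:300,190:315],(400,480))
cv2.imwrite('pics/c3.png',np.hstack([A,B]))
h=cv2.cvtColor(a,cv2.COLOR_BGR2HSV);m=cv2.inRange(h,(100,130,60),(128,255,255));m[:,:240]=0;m[:100]=0;m[220:]=0;m[:,330:]=0
for c in cv2.findContours(m,cv2.RETR_EXTERNAL,cv2.CHAIN_APPROX_NONE)[0]:
    if cv2.contourArea(c)>15:
        bx=cv2.boxPoints(cv2.minAreaRect(c));print(bx.tolist(),onz('top',bx,.087)[:,:2].round(4).tolist())
```

```text
[[287.97296142578125, 151.8378448486328], [319.270263671875, 146.6216278076172], [322.43243408203125, 165.59458923339844], [291.1351318359375, 170.81080627441406]] [[0.5741, -0.08], [0.5887, -0.1811], [0.5261, -0.1878], [0.5118, -0.0874]]
```

View pics/c3.png

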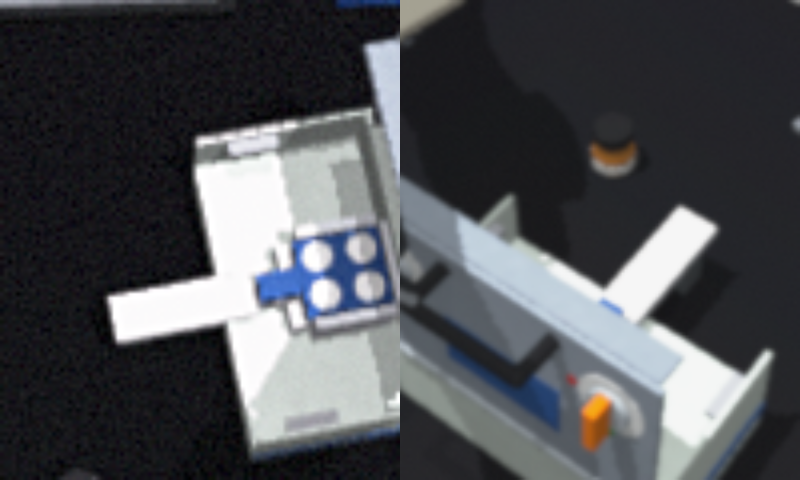

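The right half shows the hatch standing upright. In the left half the blue carrier's tongue is at (278,288), its body at (340,275), and small white stops sit beside the tongue at about (280,258) and (298,318). I'll enlarge that area before reaching in.

Run:
```python
from h import *
a=cv2.imread('pics/top2.png')
c=cv2.resize(a[140:180,280:330],(800,640),interpolation=cv2.INTER_CUBIC)[:600]
# draw model marks: tongue grip centre, finger pads zone (z .08), open .5 and closed 
O=np.array([.546,-.101]);ex=np.array([-.987,-.16]);ey=np.array([.16,-.987])
for w in(.011,.021,.0355):
    for s in(-1,1):
        q=[np.r_[O+s*w*ex+t*ey,.08] for t in(-.011,.011)]
        p=((proj('top',q)+.5-[280,140])*16).astype(int);cv2.line(c,tuple(map(int,p[0])),tuple(map(int,p[1])),(0,0,255),2)
cv2.imwrite('pics/c4.png',c)
```

```text
(no output)
```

View pics/c4.png

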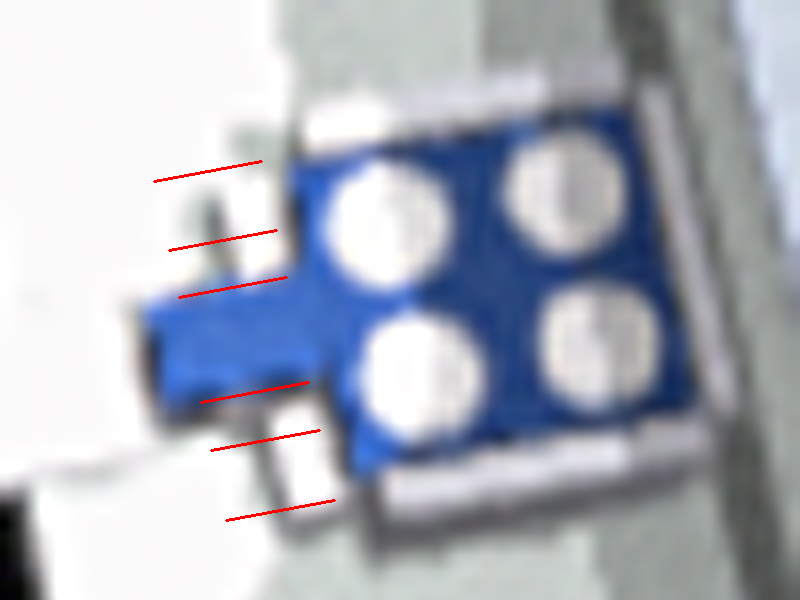

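The red guide lines at ±11 mm match the tongue's edges, which span rows 280 to 400. The stops are the white blocks at (255,215) and (305,465), beside the tongue root, so I'll grip nearer the tongue's end.

Run:
```python
from h import *
print(rel([.545,-.095,.34],tool(99.2)))
```

```text
[-2.275e+01 -2.271e+01 -8.782e+01  4.300e-03 -1.773e-01  7.720e-02]
```

Emit:
play_rows:
  plan: [-22.75, -22.7, -87.8, 0.0043, -0.1773, 0.0772, 0.5, -22.75, -22.7, -87.8, 0.0043, -0.1773, 0.0772, 0.5, -22.75, -22.7, -87.8, 0.0043, -0.1773, 0.0772, 0.5, -22.75, -22.7, -87.8, 0.0043, -0.1773, 0.0772, 0.5, -22.75, -22.7, -87.8, 0.0043, -0.1773, 0.0772, 0.5, -22.75, -22.7, -87.8, 0.0043, -0.1773, 0.0772, 0.5, -22.75, -22.7, -87.8, 0.0043, -0.1773, 0.0772, 0.5, -22.75, -22.7, -87.8, 0.0043, -0.1773, 0.0772, 0.5, -22.75, -22.7, -87.8, 0.0043, -0.1773, 0.0772, 0.5, -22.75, -22.7, -87.8, 0.0043, -0.1773, 0.0772, 0.5, -22.75, -22.7, -87.8, 0.0043, -0.1773, 0.0772, 0.5, -22.75, -22.7, -87.8, 0.0043, -0.1773, 0.0772, 0.5]

```text
clock: 16.3
position: [0.5448, -0.0952, 0.3398]
ee_rot: [0.649, 0.761, -0.0, -0.001]
ft_force: [0.1, 0.5, 0.7]
grip_width: 0.501
grasp_force: 0.0
```

Run:
```python
from h import *
print(rel([.545,-.095,.09],tool(99.2)))
```

```text
[-0.06   -0.05   -0.13   -0.      0.0004  0.2498]
```

Emit:
play_rows:
  plan: [0, 0, 0, 0, 0, 0.06, 0.5, 0, 0, 0, 0, 0, 0.12, 0.5, 0, 0, 0, 0, 0, 0.18, 0.5, 0, 0, 0, 0, 0, 0.22, 0.5, 0, 0, 0, 0, 0, 0.24, 0.5, 0, 0, 0, 0, 0, 0.25, 0.5, 0, 0, 0, 0, 0, 0.25, 0.5, 0, 0, 0, 0, 0, 0.25, 0.15, 0, 0, 0, 0, 0, 0.25, 0, 0, 0, 0, 0, 0, 0.25, 0, 0, 0, 0, 0, 0, 0.25, 0, 0, 0, 0, 0, 0, 0.25, 0]
  squeeze: 30

```text
clock: 17.8
position: [0.5457, -0.0951, 0.0915]
ee_rot: [0.648, 0.761, 0.001, 0.001]
ft_force: [-1.2, -0.3, 7.5]
grip_width: 0.247
grasp_force: 31.1
```

Emit:
play_rows:
  plan: [0, 0, 0, 0.006, 0, -0.001, 0, 0, 0, 0, 0.018, 0, -0.001, 0, 0, 0, 0, 0.033, 0, -0.001, 0, 0, 0, 0, 0.048, 0, -0.001, 0, 0, 0, 0, 0.063, 0, -0.001, 0, 0, 0, 0, 0.078, 0, -0.001, 0, 0, 0, 0, 0.093, 0, -0.001, 0, 0, 0, 0, 0.108, 0, -0.001, 0, 0, 0, 0, 0.122, 0, -0.001, 0, 0, 0, 0, 0.132, 0, -0.001, 0, 0, 0, 0, 0.136, 0, 0, 0, 0, 0, 0, 0.136, 0, 0.002, 0, 0, 0, 0, 0.136, 0, 0.002, 0]

```text
clock: 19.42
position: [0.5232, 0.0402, 0.0894]
ee_rot: [0.648, 0.762, 0.0, -0.0]
ft_force: [-6.4, 5.2, 14.2]
grip_width: 0.245
grasp_force: 31.9
```

Run:
```python
from h import *
a=grab('top','pics/top3.png');b=grab('scene','pics/scene3.png')
A=cv2.resize(a[90:210,225:325],(400,480));B=cv2.resize(b[150:300,190:315],(400,480))
cv2.imwrite('pics/c5.png',np.hstack([A,B]))
```

```text
(no output)
```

View pics/c5.png

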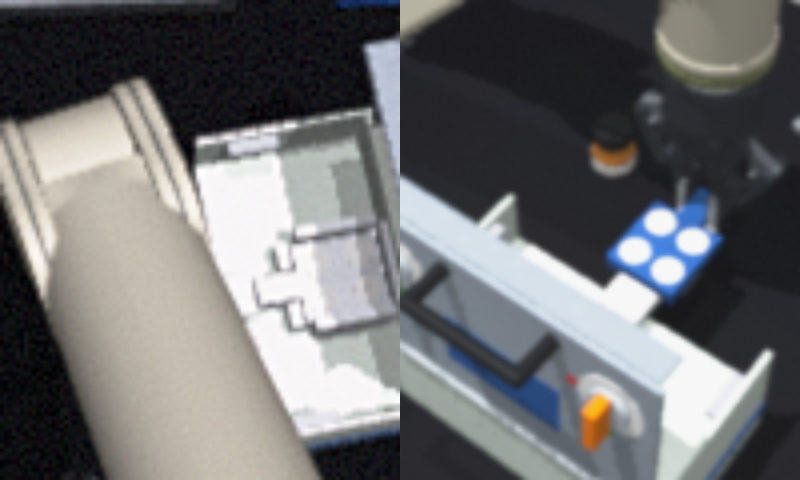

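The left half shows the aluminium carriers still in place in the stack. The right half shows the blue carrier on the ledge, its body at (665,247) and its tongue between the fingers.

Emit:
play_rows:
  plan: [0, 0, 0, 0, 0, 0, 0.55, 0, 0, 0, 0, 0, -0.001, 0.55, 0, 0, 0, 0, 0, -0.001, 0.55, 0, 0, 0, 0, 0, -0.02, 0.55, 0, 0, 0, 0, 0, -0.05, 0.8, 0, 0, 0, 0, 0, -0.08, 1, 0, 0, 0, 0, 0, -0.08, 1]

```text
clock: 20.4
position: [0.5248, 0.0396, 0.1719]
ee_rot: [0.648, 0.761, 0.002, 0.002]
ft_force: [0.9, 0.4, -0.2]
grip_width: 0.997
grasp_force: 0.0
```

```bash
cat > meas.py <<'E'
from h import *
import sys
tag,ztop=sys.argv[1],float(sys.argv[2]);b=grab('scene',f'pics/s_{tag}.png');h=cv2.cvtColor(b,cv2.COLOR_BGR2HSV)
m=cv2.inRange(h,(100,130,60),(128,255,255));m[:100]=0
# hull of the biggest nearby blue blob, filled
if len(sys.argv)>3: u,v=map(int,sys.argv[3:5]);z=np.zeros_like(m);z[v-25:v+25,u-28:u+28]=m[v-25:v+25,u-28:u+28];m=z
c=max(cv2.findContours(m,cv2.RETR_EXTERNAL,cv2.CHAIN_APPROX_NONE)[0],key=cv2.contourArea)
x0,y0,w,H=cv2.boundingRect(c);print('blue box',x0,y0,w,H)
f=8;crop=cv2.resize(b[y0:y0+H,x0:x0+w],None,fx=f,fy=f,interpolation=cv2.INTER_CUBIC)
wm=cv2.inRange(cv2.cvtColor(crop,cv2.COLOR_BGR2HSV),(0,0,150),(179,80,255))
P=[]
for k in cv2.findContours(wm,cv2.RETR_EXTERNAL,cv2.CHAIN_APPROX_NONE)[0]:
    (cx,cy),r=cv2.minEnclosingCircle(k)
    A=cv2.contourArea(k);M=cv2.moments(k)
    if 15*f*f<A<120*f*f:
        P.append([(M['m10']/A+.5)/f-.5+x0,(M['m01']/A+.5)/f-.5+y0]);print(P[-1],A/f/f)
X=onz('scene',P,ztop)[:,:2];print(X.round(4).tolist(),'mean',X.mean(0).round(4))
E
python3 meas.py a .085 272 227
```

```text
blue box 254 208 38 37
[261.0890708290802, 240.69304610411706] 114.8046875
[273.1513549372789, 234.14306359672634] 72.8671875
[262.8878612770036, 228.03117396593674] 70.640625
[281.1193967439786, 224.96188763752602] 70.0625
[270.95867573920816, 218.98405748533241] 67.0234375
[[0.5425, -0.0642], [0.5496, -0.0283], [0.518, -0.0336], [0.5439, 0.0071], [0.512, 0.0021]] mean [ 0.5332 -0.0234]
```

Run:
```python
from h import *
print(rel([.5311,-.0132,.066],tool(99.2)))
for n,uv in dict(beaker=(197.5,123),white=(133,161),wash=(142,225),amber=(244.5,215)).items(): print(n,onz('top',[uv],.03)[0].round(3))
```

```text
[ 0.17    0.04   -0.02   -0.0529 -0.0016  0.1042]
beaker [0.701 0.22  0.03 ]
white [0.575 0.44  0.03 ]
wash [0.357 0.405 0.03 ]
amber [0.382 0.066 0.03 ]
```

Emit:
play_rows:
  plan: [0, 0, 0, -0.0528, -0.0005, 0, 1, 0, 0, 0, -0.0528, -0.0005, 0, 1, 0, 0, 0, -0.0528, -0.0005, 0.03, 1, 0, 0, 0, -0.0528, -0.0005, 0.06, 1, 0, 0, 0, -0.0528, -0.0005, 0.08, 1, 0, 0, 0, -0.0528, -0.0005, 0.09, 1, 0, 0, 0, -0.0528, -0.0005, 0.098, 1, 0, 0, 0, -0.0528, -0.0005, 0.102, 1, 0, 0, 0, -0.0528, -0.0005, 0.102, 1]

```text
clock: 21.58
position: [0.5313, -0.0129, 0.0665]
ee_rot: [0.648, 0.761, 0.0, 0.0]
ft_force: [-0.3, 0.9, -0.7]
grip_width: 1.0
grasp_force: 0.0
```

Emit:
play_rows:
  plan: [0, 0, 0, 0, 0, 0, 0.75, 0, 0, 0, 0, 0, 0, 0.6, 0, 0, 0, 0, 0, 0, 0.5, 0, 0, 0, 0, 0, 0, 0.5, 0, 0, 0, 0, 0, 0, 0.5]
  squeeze: 30

```text
clock: 22.2
position: [0.5315, -0.0129, 0.067]
ee_rot: [0.648, 0.761, 0.0, 0.0]
ft_force: [-1.7, -0.2, 6.2]
grip_width: 0.745
grasp_force: 33.1
```

Emit:
play_rows:
  plan: [0, 0, 0, 0, 0, -0.01, 0.5, 0, 0, 0, 0, 0, -0.03, 0.5, 0, 0, 0, 0, 0, -0.06, 0.5, 0, 0, 0, 0, 0, -0.08, 0.5, 0, 0, 2, 0.03, 0.007, -0.08, 0.5, 0, 0, 4, 0.07, 0.016, -0.08, 0.5, 0, 0, 6, 0.11, 0.025, -0.08, 0.5, 0, 0, 8, 0.15, 0.034, -0.08, 0.5, 0, 0, 10, 0.19, 0.043, -0.08, 0.5, 0, 0, 12, 0.23, 0.052, -0.08, 0.5, 0, 0, 13, 0.26, 0.059, -0.08, 0.5, 0, 0, 14, 0.276, 0.062, -0.08, 0.5, 0, 0, 14, 0.2814, 0.0635, -0.08, 0.5, 0, 0, 14, 0.2814, 0.0635, -0.08, 0.5, 0, 0, 14, 0.2814, 0.0635, -0.08, 0.5]

```text
clock: 24.08
position: [0.5492, 0.2738, 0.1464]
ee_rot: [0.737, 0.676, -0.0, 0.0]
ft_force: [-0.3, 0.0, -1.6]
grip_width: 0.741
grasp_force: 33.8
```

Run:
```python
from h import *
a=grab('top','pics/top4.png');b=grab('scene','pics/scene4.png')
o=status.get_obs();print(o['position'],o['grip_width'],rel([.5487,.2747,.1],tool(85.2)))
A=cv2.resize(a[120:220,140:240],(400,400));B=cv2.resize(b[130:230,300:400],(400,400))
cv2.imwrite('pics/c6.png',np.hstack([A,B]))
```

```text
[0.54915765 0.27402616 0.14639246] 0.7411224366638474 [ 0.02    0.02   -0.08    0.0007 -0.0005  0.0464]
```

View pics/c6.png

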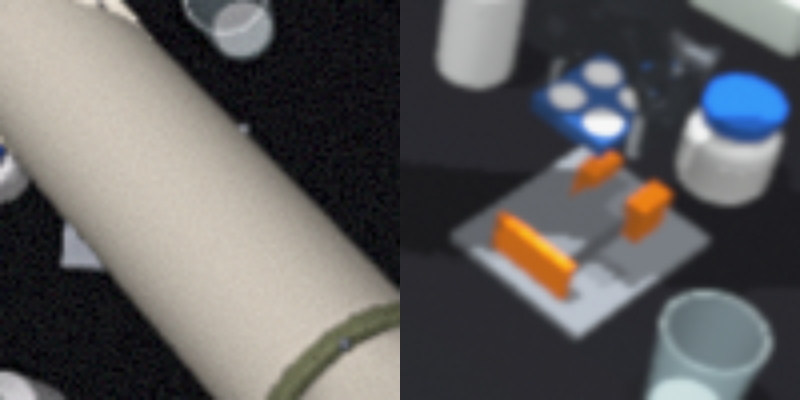

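The carrier is held level at (590,97) above the nest, with the end wall at (535,255) and the cheeks at (600,170) and (648,207). The scene view of the nest agrees with my top-view fix to about 1 mm.

Emit:
play_rows:
  plan: [0, 0, 0, 0.0007, -0.0005, 0.04, 0.5, 0, 0, 0, 0.0007, -0.0005, 0.08, 0.5, 0, 0, 0, 0.0007, -0.0005, 0.096, 0.5, 0, 0, 0, 0.0007, -0.0005, 0.096, 0.5, 0, 0, 0, 0.0007, -0.0005, 0.096, 0.5]

```text
clock: 24.8
position: [0.5494, 0.2763, 0.052]
ee_rot: [0.736, 0.677, 0.001, 0.0]
ft_force: [-0.2, -0.3, -1.3]
grip_width: 0.744
grasp_force: 33.8
```

Run:
```python
from h import *
b=grab('scene','pics/scene5.png')
o=status.get_obs();print(o['position'],rel([.5487,.2747,.028],tool(85.2)))
cv2.imwrite('pics/c7.png',cv2.resize(b[145:220,305:390],(680,600),interpolation=cv2.INTER_CUBIC))
```

```text
[0.54945508 0.27631423 0.05211574] [ 0.14   -0.08   -0.02   -0.0017 -0.0007  0.0241]
```

View pics/c7.png

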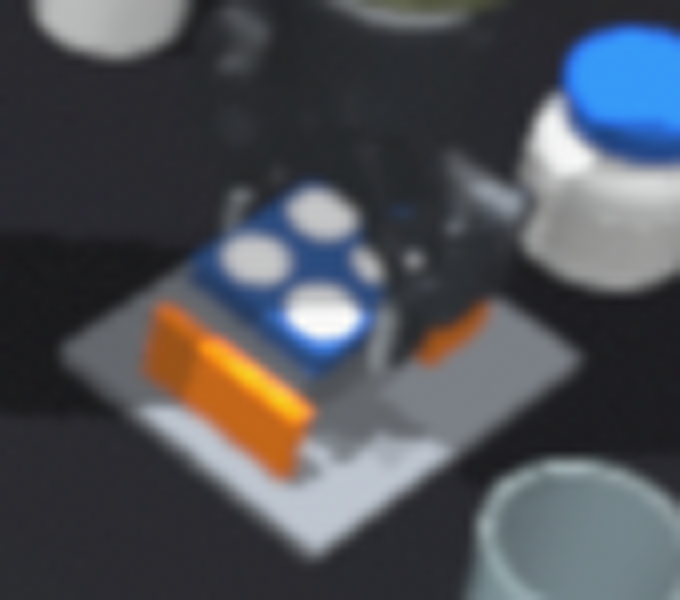

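The carrier sits just above the seat at (300,270), with the end wall in front of it at (230,390), parallel and with a gap. I'll lower it slowly.

Emit:
play_rows:
  plan: [0, 0, 0, 0, 0, 0.006, 0.5, 0, 0, 0, 0, 0, 0.012, 0.5, 0, 0, 0, 0, 0, 0.018, 0.5, 0, 0, 0, 0, 0, 0.02, 0.5, 0, 0, 0, 0, 0, 0.022, 0.5, 0, 0, 0, 0, 0, 0.022, 0.5]

```text
clock: 25.6
position: [0.5485, 0.2758, 0.0283]
ee_rot: [0.736, 0.677, 0.0, 0.0]
ft_force: [-0.5, 0.4, -1.7]
grip_width: 0.745
grasp_force: 33.8
```

```bash
python3 - <<'E'
from h import *
o=status.get_obs();print(o['position'],o['ft_force'],o['torque'])
E
python3 meas.py b .046 342 180
```

```text
[0.54851062 0.27580825 0.02834962] [-0.46502016  0.44474699 -1.68657052] [0.02628559 0.00454307 0.01387561]
blue box 335 176 12 10
[336.64472015118565, 182.4532269338304] 25.1484375
[342.8449196680791, 177.607697740113] 29.5
[[0.5329, 0.2632], [0.5336, 0.2926]] mean [0.5333 0.2779]
```

Emit:
play_rows:
  plan: [0, 0, 0, 0, -0.0, 0.001, 0.5, 0, 0, 0, 0, 0, 0.002, 0.5, 0, 0, 0, 0, 0, 0.003, 0.5, 0, 0, 0, 0, 0, 0.003, 0.5]

```text
clock: 26.15
position: [0.5487, 0.2759, 0.0279]
ee_rot: [0.736, 0.677, 0.0, 0.001]
ft_force: [-11.7, -7.0, 25.1]
grip_width: 0.742
grasp_force: 36.8
```

Emit:
play_rows:
  plan: [0, 0, 0, 0, 0, -0.002, 0.5, 0, 0, 0, 0, 0, -0.002, 0.8, 0, 0, 0, 0, 0, -0.002, 0.95, 0, 0, 0, 0, 0, -0.002, 1, 0, 0, 0, 0, 0, -0.002, 1, 0, 0, 0, 0, 0, -0.01, 1, 0, 0, 0, 0, 0, -0.03, 1, 0, 0, 0, 0, 0, -0.07, 1, 0, 0, 0, 0, 0, -0.13, 1, 0, 0, 0, 0, 0, -0.19, 1, 0, 0, 0, 0, 0, -0.22, 1, 0, 0, 0, 0, 0, -0.22, 1, 0, 0, 0, 0, 0, -0.22, 1]

```text
clock: 27.78
position: [0.5482, 0.2756, 0.2455]
ee_rot: [0.736, 0.677, 0.0, 0.0]
ft_force: [-0.4, 0.6, -0.5]
grip_width: 1.0
grasp_force: 0.0
```

```bash
python3 meas.py c .046 342 180
python3 - <<'E'
from h import *
b=cv2.imread('pics/s_c.png')
A=cv2.resize(b[145:220,305:390],(400,353),interpolation=cv2.INTER_CUBIC);B=cv2.resize(b[150:300,190:340],(353,353))
cv2.imwrite('pics/c8.png',np.hstack([A,B]))
E
```

```text
blue box 349 171 12 9Traceback (most recent call last):
  File "meas.py", line 17, in <module>
    X=onz('scene',P,ztop)[:,:2];print(X.round(4).tolist(),'mean',X.mean(0).round(4))
      ~~~^^^^^^^^^^^^^^^^
  File "h.py", line 11, in onz
    c,d=ray(n,uv);return c+d*((z-c[2])/d[:,2])[:,None]
        ~~~^^^^^^
  File "h.py", line 8, in ray
    K,D,R,t=cam(n);p=cv2.undistortPoints(np.array(uv,float).reshape(-1,1,2),K,D).reshape(-1,2)
                     ~~~~~~~~~~~~~~~~~~~^^^^^^^^^^^^^^^^^^^^^^^^^^^^^^^^^^^^^^^^
cv2.error: OpenCV(4.12.0) /io/opencv/modules/calib3d/src/undistort.dispatch.cpp:347: error: (-215:Assertion failed) CV_IS_MAT(_src) && CV_IS_MAT(_dst) && (_src->rows == 1 || _src->cols == 1) && (_dst->rows == 1 || _dst->cols == 1) && _src->cols + _src->rows - 1 == _dst->rows + _dst->cols - 1 && (CV_MAT_TYPE(_src->type) == CV_32FC2 || CV_MAT_TYPE(_src->type) == CV_64FC2) && (CV_MAT_TYPE(_dst->type) == CV_32FC2 || CV_MAT_TYPE(_dst->type) == CV_64FC2) in function 'cvUndistortPointsInternal'
```

View pics/c8.png

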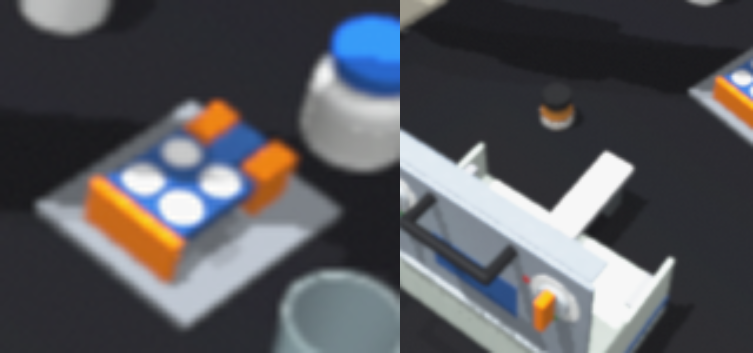

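The carrier lies in the nest with its body at (165,180), flush with the wall tops, and its tongue at (235,145) between the cheeks. The hatch still stands open and the gripper is clear.

```bash
python3 -c "
from workcell import manip
print(manip.hand_in())"
```

```text
the job is handed in; nothing more can be done
None
```

I unloaded the blue carrier into the grey, orange-cheeked nest and handed the job in at about 28 s; the last picture shows it flat with its tongue between the cheeks and the hatch open, but the hand-in returned no verdict.

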